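# Sort the rinsed bar tools into their homes

## Task

Sort the rinsed things on the worktop into their homes: the two teaspoons flat on the floor of the wide shallow tray, side by side along its length; one shot glass standing upright in each bay of the two-bay rack, set down gently; and the leveller in the round well of the square dock. Leave the dosing cup and the marker pen where they are.

Things in the scene. Friction and masses are not known exactly. Their poses are not given: they have to be found in the camera images.
- teaspoon_a: Teaspoon lying flat, 133 x 27 x 13 mm, steel bowl and slim purple handle, 20 g. Origin: centre of its outline, on its underside; own x runs along its length, z up. Pick it across its width at mid-length, from above. At the start it points roughly along world x (either end toward the robot). Same as the other teaspoon.
- teaspoon_b: The second teaspoon, same as the first: 133 x 27 x 13 mm, origin at the centre of its outline on its underside, own x along its length.
- shot_glass_0: Small open clear shot glass with a thin red line, standing upright, 49 mm wide at the rim, about 41 mm at the foot, 61 mm tall, 110 g. Origin: centre of its underside, z up. Take it across the outside in the upper half. The two shot glasses are alike and may go in either bay.
- shot_glass_1: The second shot glass, same as the first: 49 mm at the rim, 61 mm tall, origin at the centre of its underside.
- leveller: Coffee leveller: a low solid steel puck, 60 mm in diameter, 34 mm tall, 310 g, closed flat top. Origin: centre of its underside, z up. Take it across its rim. At the start the seven loose things stand in one loose row along world y, nearest the robot, 90 to 140 mm apart centre to centre, so fingers that close along world x pass clear of the neighbours; the three homes stand behind the row.
- spoon_tray: Fixed shallow dark wood tray without dividers, 126 x 160 mm outside and 16 mm high, walls and floor 5 mm thick. Origin: centre of its underside; own y along its 160 mm length, x across its width, z up. Both teaspoons lie in it along its length, e.g. 24 mm either side of its middle line.
- glass_rack: Fixed low steel rack with two bays, 80 x 151 mm outside and 16 mm high, walls, floor and the one divider 5 mm thick. Origin: centre of its underside; own y along its 151 mm length, x across, z up. The bays are each about 70 x 68 mm inside; their centres lie 36.5 mm either side of the origin along own y. One glass stands in each bay.
- leveller_dock: Fixed square wooden dock, 104 x 104 x 22 mm, with one round well in its middle, 76 mm in diameter and 10 mm deep (the well's floor is 12 mm above the worktop). Origin: centre of its underside, z up.
- dosing_cup: Bystander, loose: open steel dosing cup, 59 mm in diameter, 52 mm tall. Origin: centre of its underside. Leave it where it is.
- marker_pen: Bystander, loose: marker pen lying flat, 17 x 135 x 16 mm, red and white. Origin: its centre, on its underside; own y along its length. Leave it where it is.

How it is judged (in metres and radians):
At the end, for the whole second after the job is handed in: Teaspoons flat on the tray floor (within 6 mm, 0.2 rad), along its length within 0.35 rad. Glasses upright on the rack floor, one a bay, each within 15 mm of the bay's centre along both sides. Leveller flat in the well, within 10 mm of its centre. All released, at rest (x of teaspoon_a in the frame of spoon_tray between -0.052 and 0.052 m and y of teaspoon_a in the frame of spoon_tray between -0.02 and 0.02 m and z of teaspoon_a in the frame of spoon_tray between -0.001 and 0.011 m and angle between each of teaspoon_a, teaspoon_b's own z axis and vertical below 0.2 rad and angle between the x axis of each of teaspoon_a, teaspoon_b and the y axis of spoon_tray, either way round below 0.35 rad and linear speed of each of teaspoon_a, teaspoon_b, shot_glass_0, shot_glass_1, leveller below 0.02 m/s and angular speed of each of teaspoon_a, teaspoon_b, shot_glass_0, shot_glass_1, leveller below 0.3 rad/s and contact force between each of teaspoon_a, teaspoon_b, shot_glass_0, shot_glass_1, leveller and the fingers below 0.01 N and x of teaspoon_b in the frame of spoon_tray between -0.052 and 0.052 m and y of teaspoon_b in the frame of spoon_tray between -0.02 and 0.02 m and z of teaspoon_b in the frame of spoon_tray between -0.001 and 0.011 m and x of shot_glass_0 in the frame of glass_rack between -0.015 and 0.015 m and z of shot_glass_0 in the frame of glass_rack between 0.001 and 0.009 m and angle between each of shot_glass_0, shot_glass_1's own z axis and vertical below 0.15 rad and x of shot_glass_1 in the frame of glass_rack between -0.015 and 0.015 m and z of shot_glass_1 in the frame of glass_rack between 0.001 and 0.009 m and ((y of shot_glass_0 in the frame of glass_rack between 0.0215 and 0.0515 m and y of shot_glass_1 in the frame of glass_rack between -0.0515 and -0.0215 m) or (y of shot_glass_0 in the frame of glass_rack between -0.0515 and -0.0215 m and y of shot_glass_1 in the frame of glass_rack between 0.0215 and 0.0515 m)) and horizontal distance between leveller and leveller_dock below 0.01 m and angle between leveller's own z axis and vertical below 0.1 rad and z of leveller in the frame of leveller_dock between 0.008 and 0.016 m); the robot touches nothing.
It fails at once if the dosing cup is moved more than 25 mm (distance of dosing_cup from where it was at the start of the episode above 0.025 m).
It fails at once if the marker pen is moved more than 25 mm (distance of marker_pen from where it was at the start of the episode above 0.025 m).
It fails at once if a shot glass is let fall (unheld and faster than 0.7 m/s) (linear speed of shot_glass_0 above 0.7 m/s and contact force between shot_glass_0 and the fingers below 0.01 N).
It fails at once if a shot glass is let fall (unheld and faster than 0.7 m/s) (linear speed of shot_glass_1 above 0.7 m/s and contact force between shot_glass_1 and the fingers below 0.01 N).
It also fails if it takes over 120 s, if anything falls off the work surface, if the arm or the gripper's body presses on something with over 40 N, if the wrist force passes 120 N, or if a joint passes its speed limit or range.

## Robot

A 6-joint arm with a two-finger parallel gripper is mounted at the origin on a cart in front of the work surface, level with it; the furniture and walls round the work are solid. World frame = base frame: x ahead of the robot, y to its left, z up, the work surface at z = 0. Lengths are in mm, angles in rad, forces in N, time in s.
With the tool pointing down it reaches from about 350 to 775 mm from the base axis. Payload 7.3 kg.
Tool frame: the origin (TCP) lies at the very end of the fingers, on their centre line; the grasp point (between the pads) lies bot.grip_point_offset behind it (bot.grip_point_offset is the distance from the TCP to the grasp point, in mm); z points along the fingers, y is the line along which they close (so a half turn about z gives the same grasp; the last joint's range is limited). The gripper opens to 92 mm and grips with 3 to 60 N. Pads are 19 mm wide; open, the fingers measure 130 mm over their backs; the gripper's body (75 mm by 190 mm) begins 47 mm behind the grasp point.
Start: joints at [1.021, 0.342, 1.524, -0, 1.275, -0.146], TCP at [206.268, 482.802, 226.741] pointing down, gripper open.
Joint ranges: [-2.53, 2.53], [-0.77, 2.02], [0.04, 2.7], [-1, 4.14], [0.28, 2.66], [-3.11, 3.11]. Speed limits (rad/s): [2.57, 2.57, 3.14, 3.14, 3.14, 3.14].

## Interface

Orientations are given as [roll, pitch, yaw] about the fixed x, y, z axes, in that order (R = Rz(yaw) Ry(pitch) Rx(roll)).
In Python, from plant import bot gives the robot as it stands. The module is installed in compiled form; this text tells all that it offers.
- The arm moves only by the tool carry_out, never from a script. Its argument "plan" is a list of rows, each an object of numbers: "tx", "ty", "tz": the shift along the world's x, y, z in mm; "rx", "ry", "rz": the turn, a rotation vector about the world's x, y, z in rad. A call has 1 to 12 rows; each row shifts and turns the commanded pose from where the row before left it; what a row does not reach is not made up. A row lasts 1/10 s, in which the tool goes at most 50 mm and 8.59 degrees, less where a joint would pass 70% of its speed; a pose out of reach is approached as far as the arm can. A call with a gripper value outside its range is refused whole. "gripper" is the closure, from 0 (fully open) to 1 (shut), set as the call begins (left out, the last holds). The fingers move at their own pace and stop on an object; the grip force is fixed at half the most. Time passes only in rows, so rows that do not move let the fingers close. It gives the time, the measured TCP pose, the force, the opening and the grip force at its end, in the units of the state.
- bot.get_obs(): the state, without advancing time (a new reading comes with each control period).
- bot.capture(name): name is "scene" or "top" or "wrist"; returns the picture (400x640x3 uint8, red, green, blue); there is no depth.
- bot.camera_model(name): a dict with "camera_matrix" (3x3 intrinsics, pixels), "R" (3x3) and "t" (3): a world point X has camera coordinates R X + t. Camera axes: x right, y down, z forward; pixel columns grow to the right and rows downward; lengths in mm; the calibration is good to about 2 mm. A picture is of the moment at which its call begins: read the wrist's pose just before it. camera_model takes no time and is no camera call; for the wrist camera it gives the pose at the moment of the call.
- bot.close_job(): hands the job in; it is judged then, once.
The state is a dict: "time": time; "joint_positions": joint angles; "dq": joint speeds; "tau": joint torques, N m; "tool_pos": TCP position; "tcp_rot": TCP orientation; "contact_force": force on the tool from outside, world axes, zero at the start; "moment": the same for the moment, N m; "grip_width": finger opening in mm; "finger_force": force on a finger pad.
Only numpy, scipy, OpenCV 4.12 (cv2) and the standard library are available. Lean on these libraries where they do the work, as an engineer would, in place of code of your own. Each camera call takes 0.05 s, during which the arm holds its last target. There are 200 camera calls.

## Working session

There is one attempt and no reset: what is moved stays moved. The work goes in short steps, Python scripts to look and compute and a tool call to move; the robot and the scene stay as the last step left them, time stands still between calls to the robot, and variables do not carry over. Pictures are saved under pics/ and viewed, at most 14 in all, crops included, and the job is handed in when it is done.

Besides the shell and the picture viewer there is one more tool, called after ">>>" by a JSON object that holds its "name" and its "arguments", one argument or row to a line. carry_out: Moves the arm, as the interface text tells. Its arguments: {"type":"object","properties":{"plan":{"type":"array"},"gripper":{"type":"number"}},"required":["plan"]}

```bash
mkdir -p pics
python3 - <<'E'
from plant import bot
import cv2
print(bot.get_obs(), bot.grip_point_offset)
for n in ("scene","top"):
    cv2.imwrite(f"pics/{n}0.png",bot.capture(n)[:,:,::-1]); print(n,bot.camera_model(n))
E
```

```text
{'time': 0.0, 'joint_positions': array([ 1.02102155e+00,  3.42695062e-01,  1.52501787e+00,  1.09020846e-05,
        1.27539016e+00, -1.45995649e-01]), 'dq': array([-0.0007398 ,  0.00114188,  0.00152058,  0.0006262 , -0.00049847,
        0.00037737]), 'tau': array([-1.97979352e-03, -4.31248212e+01, -2.44217813e+01,  7.16175302e-02,
        5.61544276e-02, -1.45455815e-04]), 'tool_pos': array([206.03110325, 482.4429633 , 226.05901899]), 'tcp_rot': array([-3.14009980e+00, -2.30048718e-04,  2.73781017e+00]), 'contact_force': array([-0.00929594, -0.21857007, -0.64209978]), 'moment': array([-0.03899541, -0.00297172,  0.02383827]), 'finger_force': 0.0, 'grip_width': 91.34573055313983} 18.8
scene {'camera_matrix': array([[374.08491021,   0.        , 320.6061226 ],
       [  0.        , 374.08491021, 203.45470381],
       [  0.        ,   0.        ,   1.        ]]), 'R': array([[ 5.41663876e-01, -8.40594951e-01, -6.11794725e-04],
       [-6.09147902e-01, -3.92021923e-01, -6.89389328e-01],
       [ 5.79257351e-01,  3.73789969e-01, -7.24390765e-01]]), 't': array([-297.26473996,  335.77387086,  824.38342705])}
top {'camera_matrix': array([[385.62390781,   0.        , 321.63760244],
       [  0.        , 385.62390781, 200.14581118],
       [  0.        ,   0.        ,   1.        ]]), 'R': array([[ 0.01329144, -0.99990937, -0.00213997],
       [-0.9972672 , -0.01310071, -0.07270833],
       [ 0.07267371,  0.00310052, -0.99735095]]), 't': array([-18.74318551, 517.14306737, 949.68489951])}
```

View pics/top0.png

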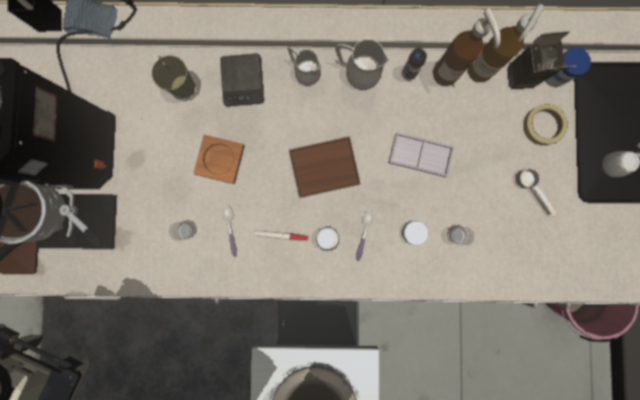

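View pics/scene0.png

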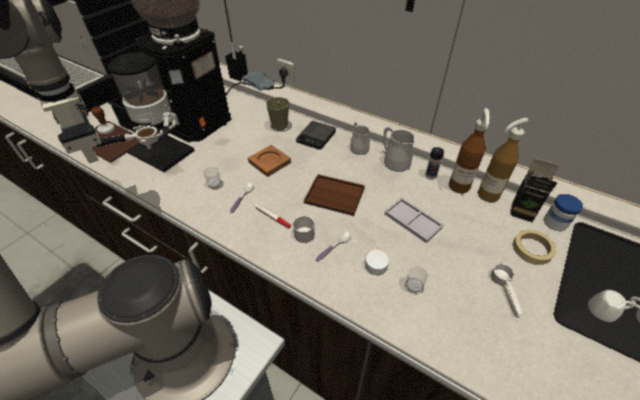

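The top view shows the row, left to right: glass (184,230), spoon (230,231), pen (282,236), dosing cup (327,239), spoon (363,236), leveller (415,233) and glass (458,235). Behind it are the dock (219,159), tray (324,167) and rack (420,155).

```bash
cat > h.py <<'E'
import numpy as np, cv2
from plant import bot
def ray(cam,uv,z,m=None):
    m=m or bot.camera_model(cam); K,R,t=m["camera_matrix"],m["R"],m["t"]
    c=-R.T@t; d=R.T@np.linalg.inv(K)@np.array([uv[0],uv[1],1.])
    return (c+d*(z-c[2])/d[2])[:2].round(1)
def axis(cam,a,b,za,zb,m=None):   # pixels -> angle of a->b on the worktop
    p,q=ray(cam,a,za,m),ray(cam,b,zb,m); return p,q,float(np.arctan2(*(q-p)[::-1]).round(3))
E
python3 - <<'E'
from h import *
im=cv2.imread("pics/top0.png"); hsv=cv2.cvtColor(im,cv2.COLOR_BGR2HSV)
def comp(mask,box):
    x0,y0,x1,y1=box; m=np.zeros_like(mask); m[y0:y1,x0:x1]=mask[y0:y1,x0:x1]
    cs,_=cv2.findContours(m,cv2.RETR_EXTERNAL,cv2.CHAIN_APPROX_NONE); return max(cs,key=cv2.contourArea)
sat=((hsv[...,1]>90)*255).astype(np.uint8)
cool=((im[...,0].astype(int)-im[...,2]>-2)*255).astype(np.uint8)
for n,mk,b,z in (("dock",sat,(185,130,250,190),22),("tray",sat,(280,130,365,205),16),("rack",cool,(380,125,460,185),16)):
    r=cv2.minAreaRect(comp(mk,b)); p=cv2.boxPoints(r); w=np.array([ray("top",q,z) for q in p])
    print(n,r,w.mean(0),w.tolist(),[np.linalg.norm(w[i]-w[i-1]) for i in range(4)])
for n,b in (("sA",(215,200,245,262)),("sB",(350,205,378,266))):
    r=cv2.minAreaRect(comp(cool,b)); p=cv2.boxPoints(r); w=np.array([ray("top",q,5) for q in p]);print(n,w.mean(0),w.tolist())
c=cv2.resize(im[195:270,160:490],None,fx=2.4*1,fy=2.4,interpolation=cv2.INTER_CUBIC); cv2.imwrite("pics/c.png",c)
for n,uv,z in (("g0",(184,230),30),("g1",(458,235),30),("lev",(415,233),34),("cup",(327,239),45),("pen",(282,236),8)): print(n,ray("top",uv,z))
E
```

```text
dock ((218.23532104492188, 158.558837890625), (41.47359085083008, 40.26091384887695), 14.03624439239502) [619.125 250.525] [[581.2, 312.3], [681.4, 291.2], [656.8, 188.4], [557.1, 210.2]] [np.float64(104.90576723898457), np.float64(102.39750973534457), np.float64(105.70241246064349), np.float64(102.05552410330361)]
tray ((324.0996398925781, 166.66506958007812), (46.46341323852539, 59.658531188964844), 77.31961822509766) [602.95  -17.025] [[642.9, 70.5], [678.6, -77.2], [562.7, -103.9], [527.6, 42.5]] [np.float64(118.65112725971039), np.float64(151.95321648454828), np.float64(118.93569691223907), np.float64(150.5488957116591)]Traceback (most recent call last):
  File "<stdin>", line 9, in <module>
  File "<stdin>", line 5, in comp
ValueError: max() iterable argument is empty
```

Run:
```python
from h import *
im=cv2.imread("pics/top0.png"); lab=cv2.cvtColor(im,cv2.COLOR_BGR2LAB).astype(int)
b=cv2.GaussianBlur(lab[...,2].astype(np.uint8),(0,0),1)
for n,(x0,y0,x1,y1),z,a0 in (("rack",(380,125,460,185),16,0),("sA",(215,200,245,262),5,0),("sB",(350,205,378,266),5,0)):
    s=b[y0:y1,x0:x1]; t,m=cv2.threshold(s,0,255,cv2.THRESH_BINARY_INV+cv2.THRESH_OTSU)
    cs,_=cv2.findContours(m,cv2.RETR_EXTERNAL,cv2.CHAIN_APPROX_NONE,offset=(x0,y0)); c=max(cs,key=cv2.contourArea)
    r=cv2.minAreaRect(c); w=np.array([ray("top",q,z) for q in cv2.boxPoints(r)])
    print(n,t,r,w.mean(0),w.tolist())
c=cv2.resize(im[195:270,160:490],None,fx=2.4,fy=2.4,interpolation=cv2.INTER_CUBIC); cv2.imwrite("pics/c.png",c)
for n,uv,z in (("g0",(184,230),30),("g1",(458,235),30),("lev",(415,233),34),("cup",(327,239),45),("pen",(282,236),8)): print(n,ray("top",uv,z))
```

```text
rack 132.0 ((421.05889892578125, 154.2647247314453), (59.90629577636719, 31.529630661010742), 14.03624439239502) [ 637.825 -262.7  ] [[616.0, -179.3], [695.1, -198.8], [659.4, -346.5], [580.8, -326.2]]
sA 131.0 ((232.42308044433594, 244.11538696289062), (22.749473571777344, 5.88348388671875), 78.69007110595703) [404.   212.15] [[430.4, 225.9], [433.5, 211.4], [377.6, 198.4], [374.5, 212.9]]
sB 131.0 ((360.0000305175781, 248.0), (6.275716304779053, 24.71063232421875), 11.309932708740234) [ 398.6   -110.275] [[369.6, -96.6], [430.5, -108.4], [427.6, -124.0], [366.7, -112.1]]
g0 [438.1 327.1]
g1 [ 434.8 -349.1]
lev [ 438.4 -242.3]
cup [421.1 -26.3]
pen [426.1  86.9]
```

View pics/c.png

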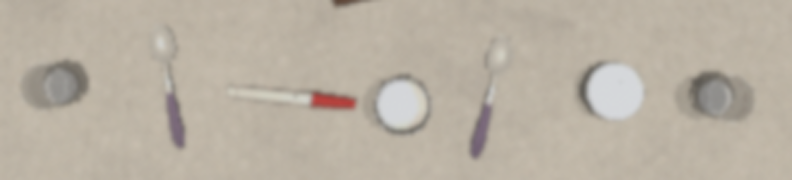

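The crop shows spoon A running from its bowl at crop (163,28) to its handle end at (180,147), and spoon B from (498,40) to (475,158). The leveller is at (613,91). Next I move over the left glass.

>>> {"name": "carry_out", "arguments": {
  "plan": [
    {"tx": 29, "ty": -19.5, "rz": -0.146},
    {"tx": 29, "ty": -19.5, "rz": -0.146},
    {"tx": 29, "ty": -19.5, "rz": -0.146},
    {"tx": 29, "ty": -19.5, "rz": -0.146},
    {"tx": 29, "ty": -19.5, "rz": -0.146},
    {"tx": 29, "ty": -19.5, "rz": -0.146},
    {"tx": 29, "ty": -19.5, "rz": -0.146},
    {"tx": 29, "ty": -19.5, "rz": -0.146},
    {},
    {}
  ],
  "gripper": 0
}}

```text
invalid input at $.plan[0]: expected keys tx, ty, tz, rx, ry, rz
```

```bash
cat >> h.py <<'E'
def look(name):
    m=bot.camera_model("wrist"); im=bot.capture("wrist")[:,:,::-1].copy(); cv2.imwrite(f"pics/{name}.png",im)
    o=bot.get_obs(); print(o["time"],o["tool_pos"].round(1),o["tcp_rot"].round(3),"cam",(-m["R"].T@m["t"]).round(1))
    np.savez(f"pics/{name}.npz",**m); return im,m
def load(name):
    return cv2.imread(f"pics/{name}.png"),dict(np.load(f"pics/{name}.npz"))
E
python3 - <<'E'
from h import *
im,m=look("w1"); print(m)
E
```

```text
0.15 [206.1 482.5 226.2] [-3.14  -0.     2.738] cam [137.9 513.1 383.2]
{'camera_matrix': array([[329.78328983,   0.        , 322.00731843],
       [  0.        , 329.78328983, 196.94370332],
       [  0.        ,   0.        ,   1.        ]]), 'R': array([[ 3.93788603e-01,  9.19200632e-01, -8.56645856e-04],
       [ 8.83389108e-01, -3.78188900e-01,  2.76761339e-01],
       [ 2.54075224e-01, -1.09742213e-01, -9.60938306e-01]]), 't': array([-525.59390806,  -33.79518953,  389.46590463])}
```

View pics/w1.png

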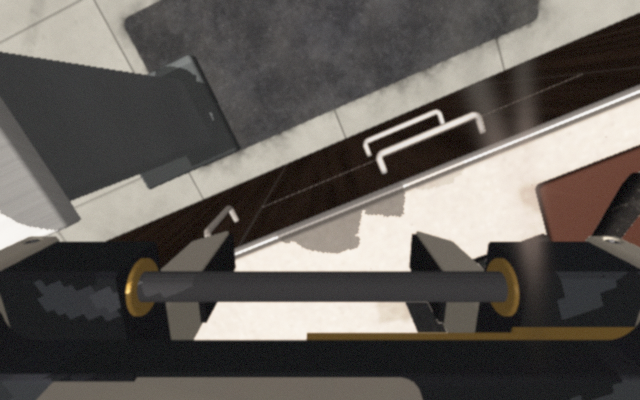

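I can't use the wrist view yet: it looks out on the tool's +x side and shows only the floor, and every row needs all six keys. With yaw π/2 the camera looks toward +y, so I'll hover at smaller y.

>>> {"name": "carry_out", "arguments": {
  "plan": [
    {"tx": 28, "ty": -33, "tz": 5, "rx": 0, "ry": 0, "rz": -0.146},
    {"tx": 28, "ty": -33, "tz": 5, "rx": 0, "ry": 0, "rz": -0.146},
    {"tx": 28, "ty": -33, "tz": 5, "rx": 0, "ry": 0, "rz": -0.146},
    {"tx": 28, "ty": -33, "tz": 5, "rx": 0, "ry": 0, "rz": -0.146},
    {"tx": 28, "ty": -33, "tz": 5, "rx": 0, "ry": 0, "rz": -0.146},
    {"tx": 28, "ty": -33, "tz": 5, "rx": 0, "ry": 0, "rz": -0.146},
    {"tx": 28, "ty": -33, "tz": 5, "rx": 0, "ry": 0, "rz": -0.146},
    {"tx": 28, "ty": -33, "tz": 5, "rx": 0, "ry": 0, "rz": -0.145},
    {"tx": 0, "ty": 0, "tz": 0, "rx": 0, "ry": 0, "rz": 0},
    {"tx": 0, "ty": 0, "tz": 0, "rx": 0, "ry": 0, "rz": 0}
  ],
  "gripper": 0
}}

```text
time: 1.15
tool_pos: [430.5, 218.1, 266.4]
tcp_rot: [-3.141, -0.0, 1.57]
contact_force: [0.1, 0.7, -0.3]
grip_width: 91.8
finger_force: 0.0
```

```bash
python3 -c "
from h import *
look('w2')"
```

```text
1.2 [429.8 218.9 266.3] [-3.141 -0.     1.571] cam [430.8 293.8 423.4]
```

View pics/w2.png

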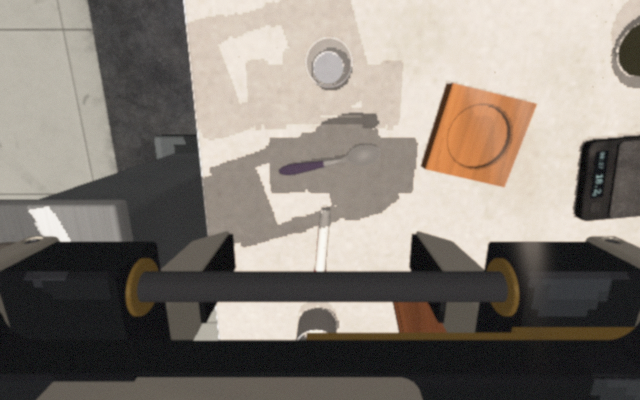

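The wrist view shows the glass (rim centre about (328,62), base (330,68)), spoon A from (279,170) to (379,150), and the dock with its corners at (451,83), (536,103), (503,187) and (423,167).

Run:
```python
from h import *
_,m=load("w2"); r=lambda u,v,z: ray("",(u,v),z,m)
print("g0",r(328,62,61),r(330,68,3)); print("sA",axis("",(279,170),(379,151),6,6,m),r(330,160,6))
print("dock",[r(*p,22) for p in ((451,83),(536,103),(503,187),(423,167))],r(479.5,135,22))
c=lambda u,v,z: ray("top",(160+(u+.5)/2.4-.5,195+(v+.5)/2.4-.5),z)
print("sA top",c(163,28,6),c(180,147,6),"sB",c(499,40,6),c(475,158,6),"lev",c(614,91,34),"g1",c(714,96,4))
```

```text
g0 [437.1 333.4] [440.5 333. ]
sA (array([375.4, 210.1]), array([502.9, 234.3]), 0.188) [440.9 223. ]
dock [array([579.6, 314.8]), array([681.4, 292.4]), array([657.9, 191. ]), array([555.4, 216.7])] [620.1 255.6]
sA top [499.3 227. ] [374.4 205.3] sB [ 491.2 -129. ] [ 367.1 -104.4] lev [ 439.3 -243.6] g1 [ 435.2 -356.2]
```

>>> {"name": "carry_out", "arguments": {
  "plan": [
    {"tx": 3, "ty": 37.5, "tz": 0, "rx": 0, "ry": 0, "rz": 0},
    {"tx": 3, "ty": 37.5, "tz": 0, "rx": 0, "ry": 0, "rz": 0},
    {"tx": 3, "ty": 37.5, "tz": 0, "rx": 0, "ry": 0, "rz": 0},
    {"tx": 0, "ty": 0, "tz": -45, "rx": 0, "ry": 0, "rz": 0},
    {"tx": 0, "ty": 0, "tz": -45, "rx": 0, "ry": 0, "rz": 0},
    {"tx": 0, "ty": 0, "tz": -45, "rx": 0, "ry": 0, "rz": 0},
    {"tx": 0, "ty": 0, "tz": -45, "rx": 0, "ry": 0, "rz": 0},
    {"tx": 0, "ty": 0, "tz": -33, "rx": 0, "ry": 0, "rz": 0},
    {"tx": 0, "ty": 0, "tz": -20, "rx": 0, "ry": 0, "rz": 0},
    {"tx": 0, "ty": 0, "tz": -10, "rx": 0, "ry": 0, "rz": 0},
    {"tx": 0, "ty": 0, "tz": 0, "rx": 0, "ry": 0, "rz": 0},
    {"tx": 0, "ty": 0, "tz": 0, "rx": 0, "ry": 0, "rz": 0}
  ]
}}

```text
time: 2.4
tool_pos: [439.4, 332.2, 24.7]
tcp_rot: [3.14, -0.001, 1.572]
contact_force: [0.7, -0.2, 0.9]
grip_width: 91.8
finger_force: 0.0
```

>>> {"name": "carry_out", "arguments": {
  "plan": [
    {"tx": 0, "ty": 0, "tz": 0, "rx": 0, "ry": 0, "rz": 0},
    {"tx": 0, "ty": 0, "tz": 0, "rx": 0, "ry": 0, "rz": 0},
    {"tx": 0, "ty": 0, "tz": 0, "rx": 0, "ry": 0, "rz": 0},
    {"tx": 0, "ty": 0, "tz": 0, "rx": 0, "ry": 0, "rz": 0},
    {"tx": 0, "ty": 0, "tz": 0, "rx": 0, "ry": 0, "rz": 0},
    {"tx": 0, "ty": 0, "tz": 0, "rx": 0, "ry": 0, "rz": 0},
    {"tx": 0, "ty": 0, "tz": 0, "rx": 0, "ry": 0, "rz": 0},
    {"tx": 0, "ty": 0, "tz": 0, "rx": 0, "ry": 0, "rz": 0}
  ],
  "gripper": 0.7
}}

```text
time: 3.2
tool_pos: [439.1, 331.3, 23.7]
tcp_rot: [-3.141, 0.0, 1.571]
contact_force: [-1.6, -0.6, 0.9]
grip_width: 46.6
finger_force: 30.0
```

>>> {"name": "carry_out", "arguments": {
  "plan": [
    {"tx": 0, "ty": 0, "tz": 25, "rx": 0, "ry": 0, "rz": 0},
    {"tx": 0, "ty": 0, "tz": 40, "rx": 0, "ry": 0, "rz": 0},
    {"tx": 0, "ty": 0, "tz": 45, "rx": 0, "ry": 0, "rz": 0},
    {"tx": 6, "ty": -20, "tz": 40, "rx": 0, "ry": 0, "rz": 0},
    {"tx": 12, "ty": -42, "tz": 26, "rx": 0, "ry": 0, "rz": 0},
    {"tx": 12, "ty": -42, "tz": 0, "rx": 0, "ry": 0, "rz": 0},
    {"tx": 12, "ty": -42, "tz": 0, "rx": 0, "ry": 0, "rz": 0},
    {"tx": 12, "ty": -42, "tz": 0, "rx": 0, "ry": 0, "rz": 0},
    {"tx": 12, "ty": -42, "tz": 0, "rx": 0, "ry": 0, "rz": 0},
    {"tx": 12, "ty": -42, "tz": 0, "rx": 0, "ry": 0, "rz": 0}
  ]
}}

```text
time: 4.2
tool_pos: [517.2, 58.2, 199.2]
tcp_rot: [3.142, 0.0, 1.571]
contact_force: [0.7, 1.0, -1.1]
grip_width: 46.3
finger_force: 30.0
```

>>> {"name": "carry_out", "arguments": {
  "plan": [
    {"tx": 12, "ty": -42, "tz": 0, "rx": 0, "ry": 0, "rz": 0},
    {"tx": 12, "ty": -42, "tz": 0, "rx": 0, "ry": 0, "rz": -0.04},
    {"tx": 12, "ty": -42, "tz": 0, "rx": 0, "ry": 0, "rz": -0.04},
    {"tx": 12, "ty": -42, "tz": 0, "rx": 0, "ry": 0, "rz": -0.04},
    {"tx": 12, "ty": -42, "tz": 0, "rx": 0, "ry": 0, "rz": -0.04},
    {"tx": 12, "ty": -42, "tz": 0, "rx": 0, "ry": 0, "rz": -0.04},
    {"tx": 12, "ty": -42, "tz": 0, "rx": 0, "ry": 0, "rz": -0.037},
    {"tx": 12, "ty": -42, "tz": 0, "rx": 0, "ry": 0, "rz": 0},
    {"tx": 8, "ty": -30, "tz": 0, "rx": 0, "ry": 0, "rz": 0},
    {"tx": 0, "ty": -20, "tz": 0, "rx": 0, "ry": 0, "rz": 0},
    {"tx": 0, "ty": 0, "tz": 0, "rx": 0, "ry": 0, "rz": 0},
    {"tx": 0, "ty": 0, "tz": 0, "rx": 0, "ry": 0, "rz": 0}
  ]
}}

```text
time: 5.4
tool_pos: [620.7, -325.9, 198.5]
tcp_rot: [-3.14, -0.001, 1.333]
contact_force: [-0.7, 0.8, -1.2]
grip_width: 46.5
finger_force: 30.0
```

```bash
python3 -c "
from h import *
look('w3'); print(bot.get_obs()['grip_width'])"
```

```text
5.45 [ 621.  -325.1  198.9] [-3.141e+00 -1.000e-03  1.334e+00] cam [ 638.6 -252.5  355.5]
46.92836330090637
```

View pics/w3.png

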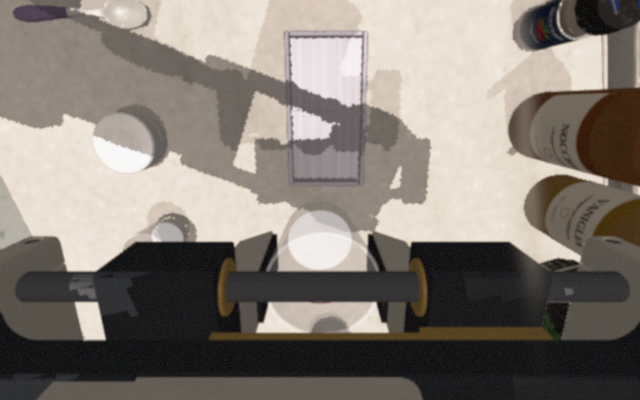

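The wrist view shows the rack with its corners at (284,31), (368,31), (363,186) and (290,185), the leveller top near (128,138), glass 1's base near (170,230), and the held glass standing straight in the grip.

Run:
```python
from h import *
_,m=load("w3"); r=lambda u,v,z: ray("",(u,v),z,m)
w=np.array([r(*p,16) for p in ((284,31),(368,31),(363.5,186),(290,185))]); print(w.tolist(),w.mean(0),[np.linalg.norm(w[i]-w[i-1]) for i in range(4)])
print("lev",r(129,138,34),"g1",r(170,230,3),"glassbase",r(320,239,198.9-23.7),"rim",r(325,280,198.9-23.7+61))
```

```text
[[619.2, -181.4], [695.6, -200.0], [661.2, -345.5], [585.7, -326.0]] [ 640.425 -263.225] [np.float64(148.42981506422487), np.float64(78.63154583244562), np.float64(149.51123703588303), np.float64(77.97756087490811)]
lev [ 449.8 -240.3] g1 [ 436.3 -347.6] glassbase [ 619.1 -327.4] rim [ 623.4 -320. ]
```

>>> {"name": "carry_out", "arguments": {
  "plan": [
    {"tx": 9, "ty": 33, "tz": 0, "rx": 0, "ry": 0, "rz": 0},
    {"tx": 9, "ty": 33, "tz": 0, "rx": 0, "ry": 0, "rz": 0},
    {"tx": 8.5, "ty": 32, "tz": 0, "rx": 0, "ry": 0, "rz": 0},
    {"tx": 0, "ty": 0, "tz": -35, "rx": 0, "ry": 0, "rz": 0},
    {"tx": 0, "ty": 0, "tz": -40, "rx": 0, "ry": 0, "rz": 0},
    {"tx": 0, "ty": 0, "tz": -40, "rx": 0, "ry": 0, "rz": 0},
    {"tx": 0, "ty": 0, "tz": -25, "rx": 0, "ry": 0, "rz": 0},
    {"tx": 0, "ty": 0, "tz": -12, "rx": 0, "ry": 0, "rz": 0},
    {"tx": 0, "ty": 0, "tz": -8, "rx": 0, "ry": 0, "rz": 0},
    {"tx": 0, "ty": 0, "tz": -5, "rx": 0, "ry": 0, "rz": 0},
    {"tx": 0, "ty": 0, "tz": -2, "rx": 0, "ry": 0, "rz": 0},
    {"tx": 0, "ty": 0, "tz": 0, "rx": 0, "ry": 0, "rz": 0}
  ]
}}

```text
time: 6.65
tool_pos: [648.1, -228.2, 33.3]
tcp_rot: [3.14, 0.0, 1.334]
contact_force: [0.3, -0.3, -1.7]
grip_width: 46.7
finger_force: 30.0
```

>>> {"name": "carry_out", "arguments": {
  "plan": [
    {"tx": 0, "ty": 0, "tz": -1, "rx": 0, "ry": 0, "rz": 0},
    {"tx": 0, "ty": 0, "tz": -1, "rx": 0, "ry": 0, "rz": 0},
    {"tx": 0, "ty": 0, "tz": 0, "rx": 0, "ry": 0, "rz": 0},
    {"tx": 0, "ty": 0, "tz": 0, "rx": 0, "ry": 0, "rz": 0}
  ]
}}

```text
time: 7.05
tool_pos: [647.6, -228.1, 30.5]
tcp_rot: [3.141, 0.0, 1.334]
contact_force: [0.0, 0.0, -1.0]
grip_width: 46.8
finger_force: 30.0
```

>>> {"name": "carry_out", "arguments": {
  "plan": [
    {"tx": 0, "ty": 0, "tz": -1, "rx": 0, "ry": 0, "rz": 0},
    {"tx": 0, "ty": 0, "tz": -1, "rx": 0, "ry": 0, "rz": 0},
    {"tx": 0, "ty": 0, "tz": 0, "rx": 0, "ry": 0, "rz": 0},
    {"tx": 0, "ty": 0, "tz": 0, "rx": 0, "ry": 0, "rz": 0}
  ]
}}

```text
time: 7.45
tool_pos: [647.7, -228.1, 28.8]
tcp_rot: [3.141, 0.0, 1.334]
contact_force: [-0.9, 0.0, 2.4]
grip_width: 46.5
finger_force: 30.0
```

>>> {"name": "carry_out", "arguments": {
  "plan": [
    {"tx": 0, "ty": 0, "tz": 0, "rx": 0, "ry": 0, "rz": 0},
    {"tx": 0, "ty": 0, "tz": 0, "rx": 0, "ry": 0, "rz": 0},
    {"tx": 0, "ty": 0, "tz": 0, "rx": 0, "ry": 0, "rz": 0},
    {"tx": 0, "ty": 0, "tz": 0, "rx": 0, "ry": 0, "rz": 0},
    {"tx": 0, "ty": 0, "tz": 0, "rx": 0, "ry": 0, "rz": 0},
    {"tx": 0, "ty": 0, "tz": 0, "rx": 0, "ry": 0, "rz": 0},
    {"tx": 0, "ty": 0, "tz": 20, "rx": 0, "ry": 0, "rz": 0},
    {"tx": 0, "ty": 0, "tz": 40, "rx": 0, "ry": 0, "rz": 0},
    {"tx": 0, "ty": 0, "tz": 45, "rx": 0, "ry": 0, "rz": 0},
    {"tx": 0, "ty": 0, "tz": 20, "rx": 0, "ry": 0, "rz": 0}
  ],
  "gripper": 0
}}

```text
time: 8.45
tool_pos: [649.2, -228.7, 158.3]
tcp_rot: [3.135, 0.001, 1.334]
contact_force: [0.4, -0.3, -1.1]
grip_width: 91.9
finger_force: 0.0
```

>>> {"name": "carry_out", "arguments": {
  "plan": [
    {"tx": -35, "ty": -20.5, "tz": 0, "rx": 0, "ry": 0, "rz": 0.04},
    {"tx": -35, "ty": -20.5, "tz": 0, "rx": 0, "ry": 0, "rz": 0.04},
    {"tx": -35, "ty": -20.5, "tz": 0, "rx": 0, "ry": 0, "rz": 0.04},
    {"tx": -35, "ty": -20.5, "tz": 0, "rx": 0, "ry": 0, "rz": 0.04},
    {"tx": -35, "ty": -20.5, "tz": 0, "rx": 0, "ry": 0, "rz": 0.04},
    {"tx": -36.5, "ty": -20.5, "tz": 0, "rx": 0, "ry": 0, "rz": 0.037},
    {"tx": 0, "ty": 0, "tz": -40, "rx": 0, "ry": 0, "rz": 0},
    {"tx": 0, "ty": 0, "tz": -40, "rx": 0, "ry": 0, "rz": 0},
    {"tx": 0, "ty": 0, "tz": -30, "rx": 0, "ry": 0, "rz": 0},
    {"tx": 0, "ty": 0, "tz": -20, "rx": 0, "ry": 0, "rz": 0},
    {"tx": 0, "ty": 0, "tz": 0, "rx": 0, "ry": 0, "rz": 0},
    {"tx": 0, "ty": 0, "tz": 0, "rx": 0, "ry": 0, "rz": 0}
  ]
}}

```text
time: 9.65
tool_pos: [436.3, -351.2, 23.7]
tcp_rot: [3.141, 0.0, 1.571]
contact_force: [-1.0, -0.6, -0.3]
grip_width: 91.8
finger_force: 0.0
```

>>> {"name": "carry_out", "arguments": {
  "plan": [
    {"tx": 0, "ty": 0, "tz": 0, "rx": 0, "ry": 0, "rz": 0},
    {"tx": 0, "ty": 0, "tz": 0, "rx": 0, "ry": 0, "rz": 0},
    {"tx": 0, "ty": 0, "tz": 0, "rx": 0, "ry": 0, "rz": 0},
    {"tx": 0, "ty": 0, "tz": 0, "rx": 0, "ry": 0, "rz": 0},
    {"tx": 0, "ty": 0, "tz": 0, "rx": 0, "ry": 0, "rz": 0},
    {"tx": 0, "ty": 0, "tz": 0, "rx": 0, "ry": 0, "rz": 0},
    {"tx": 0, "ty": 0, "tz": 0, "rx": 0, "ry": 0, "rz": 0},
    {"tx": 0, "ty": 0, "tz": 0, "rx": 0, "ry": 0, "rz": 0}
  ],
  "gripper": 0.7
}}

```text
time: 10.45
tool_pos: [435.9, -351.0, 23.4]
tcp_rot: [-3.141, 0.0, 1.571]
contact_force: [-1.5, 0.1, 1.9]
grip_width: 47.0
finger_force: 30.0
```

>>> {"name": "carry_out", "arguments": {
  "plan": [
    {"tx": 0, "ty": 0, "tz": 20, "rx": 0, "ry": 0, "rz": 0},
    {"tx": 0, "ty": 0, "tz": 40, "rx": 0, "ry": 0, "rz": 0},
    {"tx": 0, "ty": 0, "tz": 45, "rx": 0, "ry": 0, "rz": 0},
    {"tx": 0, "ty": 0, "tz": 40, "rx": 0, "ry": 0, "rz": 0},
    {"tx": 39, "ty": 10.5, "tz": 30, "rx": 0, "ry": 0, "rz": -0.047},
    {"tx": 39, "ty": 10.5, "tz": 0, "rx": 0, "ry": 0, "rz": -0.047},
    {"tx": 39, "ty": 10.5, "tz": 0, "rx": 0, "ry": 0, "rz": -0.047},
    {"tx": 39, "ty": 10.5, "tz": 0, "rx": 0, "ry": 0, "rz": -0.047},
    {"tx": 38.5, "ty": 10.5, "tz": 0, "rx": 0, "ry": 0, "rz": -0.049},
    {"tx": 0, "ty": 0, "tz": 0, "rx": 0, "ry": 0, "rz": 0},
    {"tx": 0, "ty": 0, "tz": 0, "rx": 0, "ry": 0, "rz": 0}
  ]
}}

```text
time: 11.55
tool_pos: [630.6, -297.8, 196.6]
tcp_rot: [-3.14, -0.0, 1.336]
contact_force: [-0.4, -1.8, -0.7]
grip_width: 47.0
finger_force: 30.0
```

```bash
python3 -c "
from h import *
look('w4'); print(bot.get_obs()['grip_width'])"
```

```text
11.6 [ 629.8 -298.4  197.2] [-3.14  -0.     1.334] cam [ 648.3 -224.4  353.7]
47.18374262567844
```

View pics/w4.png

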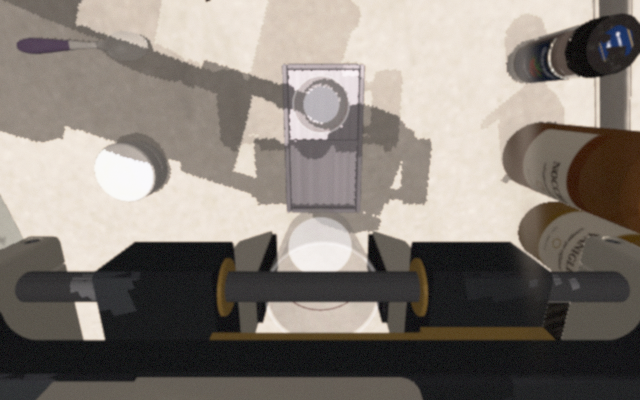

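Glass 0 stands in the far bay with its base at (321,104), centred. The held glass base is at (319,243), and the near bay is free below the divider at row 137.

>>> {"name": "carry_out", "arguments": {
  "plan": [
    {"tx": 0, "ty": 1, "tz": -35, "rx": 0, "ry": 0, "rz": 0},
    {"tx": 0, "ty": 0, "tz": -40, "rx": 0, "ry": 0, "rz": 0},
    {"tx": 0, "ty": 0, "tz": -40, "rx": 0, "ry": 0, "rz": 0},
    {"tx": 0, "ty": 0, "tz": -25, "rx": 0, "ry": 0, "rz": 0},
    {"tx": 0, "ty": 0, "tz": -12, "rx": 0, "ry": 0, "rz": 0},
    {"tx": 0, "ty": 0, "tz": -8, "rx": 0, "ry": 0, "rz": 0},
    {"tx": 0, "ty": 0, "tz": -4, "rx": 0, "ry": 0, "rz": 0},
    {"tx": 0, "ty": 0, "tz": -2, "rx": 0, "ry": 0, "rz": 0},
    {"tx": 0, "ty": 0, "tz": -1, "rx": 0, "ry": 0, "rz": 0},
    {"tx": 0, "ty": 0, "tz": -1, "rx": 0, "ry": 0, "rz": 0},
    {"tx": 0, "ty": 0, "tz": 0, "rx": 0, "ry": 0, "rz": 0},
    {"tx": 0, "ty": 0, "tz": 0, "rx": 0, "ry": 0, "rz": 0}
  ]
}}

```text
time: 12.8
tool_pos: [630.5, -297.6, 30.5]
tcp_rot: [3.141, 0.0, 1.334]
contact_force: [0.6, -0.0, -0.7]
grip_width: 46.9
finger_force: 30.0
```

>>> {"name": "carry_out", "arguments": {
  "plan": [
    {"tx": 0, "ty": 0, "tz": -1, "rx": 0, "ry": 0, "rz": 0},
    {"tx": 0, "ty": 0, "tz": 0, "rx": 0, "ry": 0, "rz": 0},
    {"tx": 0, "ty": 0, "tz": 0, "rx": 0, "ry": 0, "rz": 0}
  ]
}}

```text
time: 13.1
tool_pos: [630.3, -297.5, 29.0]
tcp_rot: [-3.142, -0.0, 1.334]
contact_force: [-0.2, 0.2, -1.0]
grip_width: 47.2
finger_force: 30.0
```

>>> {"name": "carry_out", "arguments": {
  "plan": [
    {"tx": 0, "ty": 0, "tz": -1, "rx": 0, "ry": 0, "rz": 0},
    {"tx": 0, "ty": 0, "tz": 0, "rx": 0, "ry": 0, "rz": 0},
    {"tx": 0, "ty": 0, "tz": 0, "rx": 0, "ry": 0, "rz": 0}
  ]
}}

```text
time: 13.4
tool_pos: [630.5, -297.7, 28.5]
tcp_rot: [3.141, 0.0, 1.334]
contact_force: [-1.0, -0.2, 2.1]
grip_width: 46.9
finger_force: 30.0
```

>>> {"name": "carry_out", "arguments": {
  "plan": [
    {"tx": 0, "ty": 0, "tz": 0, "rx": 0, "ry": 0, "rz": 0},
    {"tx": 0, "ty": 0, "tz": 0, "rx": 0, "ry": 0, "rz": 0},
    {"tx": 0, "ty": 0, "tz": 0, "rx": 0, "ry": 0, "rz": 0},
    {"tx": 0, "ty": 0, "tz": 0, "rx": 0, "ry": 0, "rz": 0},
    {"tx": 0, "ty": 0, "tz": 0, "rx": 0, "ry": 0, "rz": 0},
    {"tx": 0, "ty": 0, "tz": 0, "rx": 0, "ry": 0, "rz": 0},
    {"tx": 0, "ty": 0, "tz": 20, "rx": 0, "ry": 0, "rz": 0},
    {"tx": 0, "ty": 0, "tz": 40, "rx": 0, "ry": 0, "rz": 0},
    {"tx": 0, "ty": 0, "tz": 45, "rx": 0, "ry": 0, "rz": 0},
    {"tx": 0, "ty": 0, "tz": 26, "rx": 0, "ry": 0, "rz": 0}
  ],
  "gripper": 0
}}

```text
time: 14.4
tool_pos: [631.4, -298.2, 163.3]
tcp_rot: [3.137, 0.002, 1.334]
contact_force: [-0.3, -0.0, 0.9]
grip_width: 91.7
finger_force: 0.0
```

Run:
```python
from h import *
im,m=load("w4"); g=im[130:215,85:180].min(2)
t,mk=cv2.threshold(g,0,255,cv2.THRESH_OTSU)
mk=((im[130:215,85:180].min(2)>225)*255).astype(np.uint8)
cs,_=cv2.findContours(mk,cv2.RETR_EXTERNAL,cv2.CHAIN_APPROX_NONE,offset=(85,130))
for c in cs:
    if cv2.contourArea(c)>300: (u,v),r=cv2.minEnclosingCircle(c); print(u,v,r,cv2.contourArea(c),ray("",(u,v),34,m))
for p in ((95,165),(160,165),(125,198),(127,168)): print(p,ray("",p,34,m))
```

```text
123.16517639160156 172.2767791748047 31.101987838745117 2140.5 [ 441.6 -242.8]
(95, 165) [ 417.5 -229.5]
(160, 165) [ 479.6 -244.4]
(125, 198) [ 432.9 -267.9]
(127, 168) [ 446.9 -239.6]
```

>>> {"name": "carry_out", "arguments": {
  "plan": [
    {"tx": -37.5, "ty": 11, "tz": 0, "rx": 0, "ry": 0, "rz": 0.047},
    {"tx": -37.5, "ty": 11, "tz": 0, "rx": 0, "ry": 0, "rz": 0.047},
    {"tx": -37.5, "ty": 11, "tz": 0, "rx": 0, "ry": 0, "rz": 0.047},
    {"tx": -37.5, "ty": 11, "tz": 0, "rx": 0, "ry": 0, "rz": 0.047},
    {"tx": -37.5, "ty": 11.5, "tz": 0, "rx": 0, "ry": 0, "rz": 0.049},
    {"tx": 0, "ty": 0, "tz": -40, "rx": 0, "ry": 0, "rz": 0},
    {"tx": 0, "ty": 0, "tz": -45, "rx": 0, "ry": 0, "rz": 0},
    {"tx": 0, "ty": 0, "tz": -35, "rx": 0, "ry": 0, "rz": 0},
    {"tx": 0, "ty": 0, "tz": -18, "rx": 0, "ry": 0, "rz": 0},
    {"tx": 0, "ty": 0, "tz": -8.5, "rx": 0, "ry": 0, "rz": 0},
    {"tx": 0, "ty": 0, "tz": 0, "rx": 0, "ry": 0, "rz": 0},
    {"tx": 0, "ty": 0, "tz": 0, "rx": 0, "ry": 0, "rz": 0}
  ]
}}

```text
time: 15.6
tool_pos: [443.5, -242.5, 13.5]
tcp_rot: [3.14, 0.001, 1.571]
contact_force: [0.2, 0.3, -0.2]
grip_width: 91.8
finger_force: 0.0
```

>>> {"name": "carry_out", "arguments": {
  "plan": [
    {"tx": 0, "ty": 0, "tz": 0, "rx": 0, "ry": 0, "rz": 0},
    {"tx": 0, "ty": 0, "tz": 0, "rx": 0, "ry": 0, "rz": 0},
    {"tx": 0, "ty": 0, "tz": 0, "rx": 0, "ry": 0, "rz": 0},
    {"tx": 0, "ty": 0, "tz": 0, "rx": 0, "ry": 0, "rz": 0},
    {"tx": 0, "ty": 0, "tz": 0, "rx": 0, "ry": 0, "rz": 0},
    {"tx": 0, "ty": 0, "tz": 0, "rx": 0, "ry": 0, "rz": 0},
    {"tx": 0, "ty": 0, "tz": 0, "rx": 0, "ry": 0, "rz": 0},
    {"tx": 0, "ty": 0, "tz": 0, "rx": 0, "ry": 0, "rz": 0}
  ],
  "gripper": 0.6
}}

```text
time: 16.4
tool_pos: [442.3, -241.9, 12.8]
tcp_rot: [-3.141, -0.0, 1.571]
contact_force: [-3.9, -0.3, 5.8]
grip_width: 59.3
finger_force: 30.0
```

>>> {"name": "carry_out", "arguments": {
  "plan": [
    {"tx": 0, "ty": 0, "tz": 20, "rx": 0, "ry": 0, "rz": 0},
    {"tx": 0, "ty": 0, "tz": 40, "rx": 0, "ry": 0, "rz": 0},
    {"tx": 0, "ty": 0, "tz": 45, "rx": 0, "ry": 0, "rz": 0},
    {"tx": 0, "ty": 0, "tz": 42, "rx": 0, "ry": 0, "rz": 0},
    {"tx": 16, "ty": 36.5, "tz": 0, "rx": 0, "ry": 0, "rz": 0},
    {"tx": 16, "ty": 36.5, "tz": 0, "rx": 0, "ry": 0, "rz": 0},
    {"tx": 16, "ty": 36.5, "tz": 0, "rx": 0, "ry": 0, "rz": 0},
    {"tx": 16, "ty": 36.5, "tz": 0, "rx": 0, "ry": 0, "rz": 0}
  ]
}}

```text
time: 17.2
tool_pos: [507.2, -94.5, 159.4]
tcp_rot: [3.141, -0.0, 1.57]
contact_force: [0.1, -0.5, -2.6]
grip_width: 59.2
finger_force: 30.0
```

>>> {"name": "carry_out", "arguments": {
  "plan": [
    {"tx": 16, "ty": 36.5, "tz": 0, "rx": 0, "ry": 0, "rz": 0},
    {"tx": 16, "ty": 36.5, "tz": 0, "rx": 0, "ry": 0, "rz": 0},
    {"tx": 16, "ty": 36.5, "tz": 0, "rx": 0, "ry": 0, "rz": 0},
    {"tx": 16, "ty": 36.5, "tz": 0, "rx": 0, "ry": 0, "rz": 0},
    {"tx": 16, "ty": 36.5, "tz": 0, "rx": 0, "ry": 0, "rz": 0},
    {"tx": 16, "ty": 36.5, "tz": 0, "rx": 0, "ry": 0, "rz": 0},
    {"tx": 16, "ty": 36.5, "tz": 0, "rx": 0, "ry": 0, "rz": 0},
    {"tx": 0, "ty": 0, "tz": 0, "rx": 0, "ry": 0, "rz": 0},
    {"tx": 0, "ty": 0, "tz": 0, "rx": 0, "ry": 0, "rz": 0}
  ]
}}

```text
time: 18.1
tool_pos: [618.4, 160.3, 158.4]
tcp_rot: [-3.14, 0.0, 1.573]
contact_force: [0.6, 0.1, -1.9]
grip_width: 59.5
finger_force: 30.0
```

```bash
python3 -c "
from h import *
look('w5'); print(bot.get_obs()['grip_width'])"
```

```text
18.15 [618.3 159.3 158.7] [-3.14   0.     1.571] cam [618.6 236.  315.4]
59.38898133362425
```

View pics/w5.png

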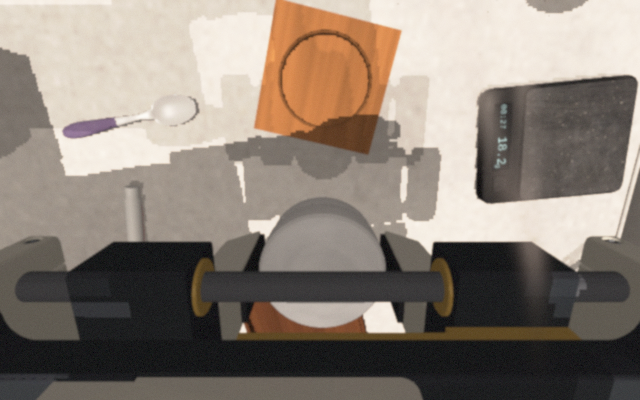

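The wrist view shows the dock well as an ellipse centred near (325,79). The held leveller spans columns 260–385, with its bottom rim's near edge at row 197 and its top disc's lower edge at row 327.

Run:
```python
from h import *
_,m=load("w5"); r=lambda u,v,z: ray("",(u,v),z,m)
print("well",r(325,79,22),r(279,79,22),r(371,79,22),r(325,29,22),r(325,128,22)); print("lev",r(322,197,146),r(322,327,180))
print("corners",[r(*p,22) for p in ((277,0),(401,30),(369,153),(255,127))])
print("sA",axis("",(63,132),(197,107),6,6,m))
```

```text
well [620.9 254.6] [582.3 254.6] [659.6 254.7] [620.8 292.7] [621.1 214.3]
lev [618.6 187.3] [618.7 131.9]
corners [array([582.8, 313.5]), array([682.2, 292.1]), array([660.4, 192.4]), array([560. , 215.1])]
sA (array([379.1, 209.2]), array([505.3, 231.6]), 0.176)
```

>>> {"name": "carry_out", "arguments": {
  "plan": [
    {"tx": 1, "ty": 31, "tz": 0, "rx": 0, "ry": 0, "rz": 0},
    {"tx": 1, "ty": 31, "tz": 0, "rx": 0, "ry": 0, "rz": 0},
    {"tx": 0, "ty": 31.5, "tz": 0, "rx": 0, "ry": 0, "rz": 0},
    {"tx": 0, "ty": 0, "tz": -35, "rx": 0, "ry": 0, "rz": 0},
    {"tx": 0, "ty": 0, "tz": -40, "rx": 0, "ry": 0, "rz": 0},
    {"tx": 0, "ty": 0, "tz": -25, "rx": 0, "ry": 0, "rz": 0},
    {"tx": 0, "ty": 0, "tz": -15, "rx": 0, "ry": 0, "rz": 0},
    {"tx": 0, "ty": 0, "tz": -8, "rx": 0, "ry": 0, "rz": 0},
    {"tx": 0, "ty": 0, "tz": -4, "rx": 0, "ry": 0, "rz": 0},
    {"tx": 0, "ty": 0, "tz": -4, "rx": 0, "ry": 0, "rz": 0},
    {"tx": 0, "ty": 0, "tz": 0, "rx": 0, "ry": 0, "rz": 0},
    {"tx": 0, "ty": 0, "tz": 0, "rx": 0, "ry": 0, "rz": 0}
  ]
}}

```text
time: 19.35
tool_pos: [621.3, 253.0, 29.6]
tcp_rot: [3.14, -0.0, 1.571]
contact_force: [0.2, -0.5, -2.2]
grip_width: 59.5
finger_force: 30.0
```

>>> {"name": "carry_out", "arguments": {
  "plan": [
    {"tx": 0, "ty": 0, "tz": -1, "rx": 0, "ry": 0, "rz": 0},
    {"tx": 0, "ty": 0, "tz": -1, "rx": 0, "ry": 0, "rz": 0},
    {"tx": 0, "ty": 0, "tz": 0, "rx": 0, "ry": 0, "rz": 0},
    {"tx": 0, "ty": 0, "tz": 0, "rx": 0, "ry": 0, "rz": 0}
  ]
}}

```text
time: 19.75
tool_pos: [620.8, 252.9, 26.7]
tcp_rot: [3.141, 0.0, 1.571]
contact_force: [-0.3, 0.2, -3.5]
grip_width: 59.2
finger_force: 30.0
```

>>> {"name": "carry_out", "arguments": {
  "plan": [
    {"tx": 0, "ty": 0, "tz": -1, "rx": 0, "ry": 0, "rz": 0},
    {"tx": 0, "ty": 0, "tz": -0.8, "rx": 0, "ry": 0, "rz": 0},
    {"tx": 0, "ty": 0, "tz": 0, "rx": 0, "ry": 0, "rz": 0},
    {"tx": 0, "ty": 0, "tz": 0, "rx": 0, "ry": 0, "rz": 0}
  ]
}}

```text
time: 20.15
tool_pos: [620.8, 253.0, 25.0]
tcp_rot: [3.141, -0.0, 1.571]
contact_force: [-0.6, -0.0, -0.5]
grip_width: 59.3
finger_force: 30.0
```

>>> {"name": "carry_out", "arguments": {
  "plan": [
    {"tx": 0, "ty": 0, "tz": 0, "rx": 0, "ry": 0, "rz": 0},
    {"tx": 0, "ty": 0, "tz": 0, "rx": 0, "ry": 0, "rz": 0},
    {"tx": 0, "ty": 0, "tz": 0, "rx": 0, "ry": 0, "rz": 0},
    {"tx": 0, "ty": 0, "tz": 0, "rx": 0, "ry": 0, "rz": 0},
    {"tx": 0, "ty": 0, "tz": 0, "rx": 0, "ry": 0, "rz": 0},
    {"tx": 0, "ty": 0, "tz": 20, "rx": 0, "ry": 0, "rz": 0},
    {"tx": 0, "ty": 0, "tz": 40, "rx": 0, "ry": 0, "rz": 0},
    {"tx": 0, "ty": 0, "tz": 45, "rx": 0, "ry": 0, "rz": 0},
    {"tx": 0, "ty": 0, "tz": 30, "rx": 0, "ry": 0, "rz": 0}
  ],
  "gripper": 0
}}

```text
time: 21.05
tool_pos: [621.7, 253.2, 163.3]
tcp_rot: [3.138, -0.001, 1.571]
contact_force: [1.7, 0.8, 0.3]
grip_width: 91.4
finger_force: 0.0
```

>>> {"name": "carry_out", "arguments": {
  "plan": [
    {"tx": -18, "ty": -3.3, "tz": 0, "rx": 0, "ry": 0, "rz": -0.14},
    {"tx": -18, "ty": -3.3, "tz": 0, "rx": 0, "ry": 0, "rz": -0.14},
    {"tx": -18, "ty": -3.3, "tz": 0, "rx": 0, "ry": 0, "rz": -0.14},
    {"tx": -18, "ty": -3.3, "tz": 0, "rx": 0, "ry": 0, "rz": -0.14},
    {"tx": -18, "ty": -3.3, "tz": 0, "rx": 0, "ry": 0, "rz": -0.14},
    {"tx": -18, "ty": -3.3, "tz": 0, "rx": 0, "ry": 0, "rz": -0.14},
    {"tx": -18, "ty": -3.3, "tz": 0, "rx": 0, "ry": 0, "rz": -0.14},
    {"tx": -18, "ty": -3.3, "tz": 0, "rx": 0, "ry": 0, "rz": -0.14},
    {"tx": -18, "ty": -3.3, "tz": 0, "rx": 0, "ry": 0, "rz": -0.14},
    {"tx": -18, "ty": -3.3, "tz": 0, "rx": 0, "ry": 0, "rz": -0.134},
    {"tx": 0, "ty": 0, "tz": 0, "rx": 0, "ry": 0, "rz": 0},
    {"tx": 0, "ty": 0, "tz": 0, "rx": 0, "ry": 0, "rz": 0}
  ],
  "gripper": 0.5
}}

```text
time: 22.25
tool_pos: [441.5, 220.1, 160.3]
tcp_rot: [-3.142, -0.001, 0.18]
contact_force: [0.8, 1.0, 0.8]
grip_width: 46.2
finger_force: 0.0
```

>>> {"name": "carry_out", "arguments": {
  "plan": [
    {"tx": 0, "ty": 0, "tz": -40, "rx": 0, "ry": 0, "rz": 0},
    {"tx": 0, "ty": 0, "tz": -40, "rx": 0, "ry": 0, "rz": 0},
    {"tx": 0, "ty": 0, "tz": -35, "rx": 0, "ry": 0, "rz": 0},
    {"tx": 0, "ty": 0, "tz": -20, "rx": 0, "ry": 0, "rz": 0},
    {"tx": 0, "ty": 0, "tz": -10, "rx": 0, "ry": 0, "rz": 0},
    {"tx": 0, "ty": 0, "tz": -8, "rx": 0, "ry": 0, "rz": 0},
    {"tx": 0, "ty": 0, "tz": 0, "rx": 0, "ry": 0, "rz": 0},
    {"tx": 0, "ty": 0, "tz": 0, "rx": 0, "ry": 0, "rz": 0}
  ]
}}

```text
time: 23.05
tool_pos: [441.7, 220.2, 7.6]
tcp_rot: [-3.141, -0.002, 0.177]
contact_force: [-0.6, -0.2, 0.1]
grip_width: 46.0
finger_force: 0.0
```

>>> {"name": "carry_out", "arguments": {
  "plan": [
    {"tx": 0, "ty": 0, "tz": -3, "rx": 0, "ry": 0, "rz": 0},
    {"tx": 0, "ty": 0, "tz": -2, "rx": 0, "ry": 0, "rz": 0},
    {"tx": 0, "ty": 0, "tz": 0, "rx": 0, "ry": 0, "rz": 0},
    {"tx": 0, "ty": 0, "tz": 0, "rx": 0, "ry": 0, "rz": 0}
  ]
}}

```text
time: 23.45
tool_pos: [440.9, 220.0, 2.0]
tcp_rot: [3.142, -0.0, 0.177]
contact_force: [-0.4, -0.2, 0.8]
grip_width: 46.0
finger_force: 0.0
```

>>> {"name": "carry_out", "arguments": {
  "plan": [
    {"tx": 0, "ty": 0, "tz": 0, "rx": 0, "ry": 0, "rz": 0},
    {"tx": 0, "ty": 0, "tz": 0, "rx": 0, "ry": 0, "rz": 0},
    {"tx": 0, "ty": 0, "tz": 0, "rx": 0, "ry": 0, "rz": 0},
    {"tx": 0, "ty": 0, "tz": 0, "rx": 0, "ry": 0, "rz": 0},
    {"tx": 0, "ty": 0, "tz": 0, "rx": 0, "ry": 0, "rz": 0},
    {"tx": 0, "ty": 0, "tz": 0, "rx": 0, "ry": 0, "rz": 0},
    {"tx": 0, "ty": 0, "tz": 0, "rx": 0, "ry": 0, "rz": 0}
  ],
  "gripper": 1
}}

```text
time: 24.15
tool_pos: [440.9, 219.9, 1.8]
tcp_rot: [3.141, -0.0, 0.177]
contact_force: [-0.6, -0.3, 1.0]
grip_width: 20.0
finger_force: 29.9
```

>>> {"name": "carry_out", "arguments": {
  "plan": [
    {"tx": 0, "ty": 0, "tz": 20, "rx": 0, "ry": 0, "rz": 0},
    {"tx": 0, "ty": 0, "tz": 40, "rx": 0, "ry": 0, "rz": 0},
    {"tx": 0, "ty": 0, "tz": 45, "rx": 0, "ry": 0, "rz": 0},
    {"tx": 0, "ty": 0, "tz": 45, "rx": 0, "ry": 0, "rz": 0},
    {"tx": 0, "ty": 0, "tz": 20, "rx": 0, "ry": 0, "rz": 0}
  ]
}}

```text
time: 24.65
tool_pos: [442.3, 220.5, 175.9]
tcp_rot: [-3.141, -0.006, 0.177]
contact_force: [-0.4, -0.7, -0.2]
grip_width: 19.8
finger_force: 29.9
```

>>> {"name": "carry_out", "arguments": {
  "plan": [
    {"tx": 15, "ty": -25.5, "tz": 0, "rx": 0, "ry": 0, "rz": 0.136},
    {"tx": 15, "ty": -25.5, "tz": 0, "rx": 0, "ry": 0, "rz": 0.136},
    {"tx": 15, "ty": -25.5, "tz": 0, "rx": 0, "ry": 0, "rz": 0.136},
    {"tx": 15, "ty": -25.5, "tz": 0, "rx": 0, "ry": 0, "rz": 0.136},
    {"tx": 15, "ty": -25.5, "tz": 0, "rx": 0, "ry": 0, "rz": 0.136},
    {"tx": 15, "ty": -25.5, "tz": 0, "rx": 0, "ry": 0, "rz": 0.136},
    {"tx": 15, "ty": -25.5, "tz": 0, "rx": 0, "ry": 0, "rz": 0.136},
    {"tx": 15, "ty": -25.5, "tz": 0, "rx": 0, "ry": 0, "rz": 0.136},
    {"tx": 15, "ty": -25.5, "tz": 0, "rx": 0, "ry": 0, "rz": 0.136},
    {"tx": 15, "ty": -25.5, "tz": 0, "rx": 0, "ry": 0, "rz": 0.136},
    {"tx": 15, "ty": -25.5, "tz": 0, "rx": 0, "ry": 0, "rz": 0.136},
    {"tx": 15, "ty": -25.5, "tz": 0, "rx": 0, "ry": 0, "rz": 0.135}
  ]
}}

```text
time: 25.85
tool_pos: [621.1, -87.1, 171.5]
tcp_rot: [-3.141, -0.0, 1.813]
contact_force: [0.3, -0.5, -0.4]
grip_width: 20.2
finger_force: 29.9
```

>>> {"name": "carry_out", "arguments": {
  "plan": [
    {"tx": 0, "ty": 0, "tz": 0, "rx": 0, "ry": 0, "rz": 0},
    {"tx": 0, "ty": 0, "tz": 0, "rx": 0, "ry": 0, "rz": 0}
  ]
}}

```text
time: 26.05
tool_pos: [620.4, -86.2, 171.2]
tcp_rot: [-3.141, -0.001, 1.805]
contact_force: [0.2, 0.6, 0.4]
grip_width: 19.9
finger_force: 29.9
```

```bash
python3 -c "
from h import *
look('w6'); print(bot.get_obs()['grip_width'])"
```

```text
26.1 [620.2 -85.5 171.4] [-3.141e+00 -1.000e-03  1.806e+00] cam [603.5 -12.8 328.3]
19.783315318090516
```

View pics/w6.png

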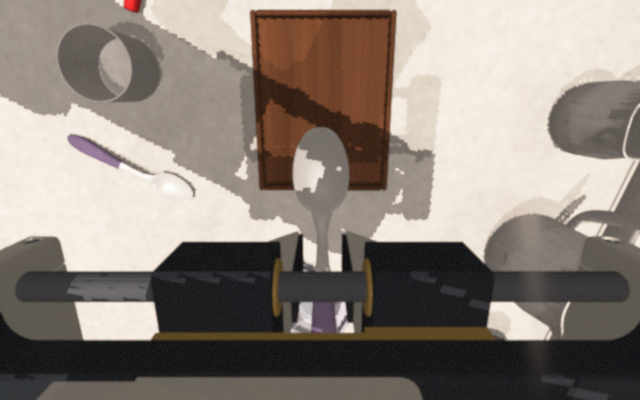

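The wrist view shows the tray with its corners at (251,11), (396,11), (388,189) and (260,188). Spoon A is held straight with its bowl tip at (321,127). Spoon B runs from (68,137) to (194,191).

Run:
```python
from h import *
_,m=load("w6"); r=lambda u,v,z: ray("",(u,v),z,m)
w=np.array([r(*p,16) for p in ((251,11),(396,11),(388,189),(260,188))]); print(w.tolist(),w.mean(0),[np.linalg.norm(w[i]-w[i-1]) for i in range(4)])
print("yaw",[np.arctan2(*(-(w[3]-w[0]))[[0,1]]),np.arctan2(*(w[1]-w[2])[[0,1]])])
t=r(321,127,177); print("tip",t,np.linalg.norm(t-[620.2,-85.5]),np.arctan2(*(t-[620.2,-85.5])[::-1]))
print("sB",axis("",(68,137),(194,191),6,6,m))
```

```text
[[527.7, 45.9], [647.3, 74.3], [685.1, -77.0], [563.1, -104.9]] [605.8   -15.425] [np.float64(154.89932214183509), np.float64(122.9256685969207), np.float64(155.95040878433122), np.float64(125.14955053854568)]
yaw [np.float64(-0.23057314543225163), np.float64(-0.24482314213278406)]
tip [605.5 -23.2] 64.01078034206427 1.8025131679853479
sB (array([ 372.2, -100.6]), array([ 497.5, -126.3]), -0.202)
```

>>> {"name": "carry_out", "arguments": {
  "plan": [
    {"tx": 2.5, "ty": 38, "tz": 0, "rx": 0, "ry": 0, "rz": 0},
    {"tx": 2.5, "ty": 38, "tz": 0, "rx": 0, "ry": 0, "rz": 0},
    {"tx": 0, "ty": 0, "tz": -35, "rx": 0, "ry": 0, "rz": 0},
    {"tx": 0, "ty": 0, "tz": -45, "rx": 0, "ry": 0, "rz": 0},
    {"tx": 0, "ty": 0, "tz": -40, "rx": 0, "ry": 0, "rz": 0},
    {"tx": 0, "ty": 0, "tz": -20, "rx": 0, "ry": 0, "rz": 0},
    {"tx": 0, "ty": 0, "tz": -12, "rx": 0, "ry": 0, "rz": 0},
    {"tx": 0, "ty": 0, "tz": -7, "rx": 0, "ry": 0, "rz": 0},
    {"tx": 0, "ty": 0, "tz": -3, "rx": 0, "ry": 0, "rz": 0},
    {"tx": 0, "ty": 0, "tz": -1, "rx": 0, "ry": 0, "rz": 0},
    {"tx": 0, "ty": 0, "tz": 0, "rx": 0, "ry": 0, "rz": 0},
    {"tx": 0, "ty": 0, "tz": 0, "rx": 0, "ry": 0, "rz": 0}
  ]
}}

```text
time: 27.3
tool_pos: [626.4, -10.2, 9.8]
tcp_rot: [3.14, 0.001, 1.808]
contact_force: [0.2, -0.4, -0.2]
grip_width: 19.6
finger_force: 29.9
```

>>> {"name": "carry_out", "arguments": {
  "plan": [
    {"tx": 0, "ty": 0, "tz": -1, "rx": 0, "ry": 0, "rz": 0},
    {"tx": 0, "ty": 0, "tz": -0.5, "rx": 0, "ry": 0, "rz": 0},
    {"tx": 0, "ty": 0, "tz": 0, "rx": 0, "ry": 0, "rz": 0},
    {"tx": 0, "ty": 0, "tz": 0, "rx": 0, "ry": 0, "rz": 0}
  ]
}}

```text
time: 27.7
tool_pos: [625.8, -10.1, 7.3]
tcp_rot: [3.142, -0.0, 1.808]
contact_force: [-0.3, 0.4, 0.4]
grip_width: 19.9
finger_force: 29.9
```

>>> {"name": "carry_out", "arguments": {
  "plan": [
    {"tx": 0, "ty": 0, "tz": 0, "rx": 0, "ry": 0, "rz": 0},
    {"tx": 0, "ty": 0, "tz": 0, "rx": 0, "ry": 0, "rz": 0},
    {"tx": 0, "ty": 0, "tz": 0, "rx": 0, "ry": 0, "rz": 0},
    {"tx": 0, "ty": 0, "tz": 0, "rx": 0, "ry": 0, "rz": 0},
    {"tx": 0, "ty": 0, "tz": 10, "rx": 0, "ry": 0, "rz": 0},
    {"tx": 0, "ty": 0, "tz": 35, "rx": 0, "ry": 0, "rz": 0},
    {"tx": 0, "ty": 0, "tz": 45, "rx": 0, "ry": 0, "rz": 0},
    {"tx": 0, "ty": 0, "tz": 45, "rx": 0, "ry": 0, "rz": 0},
    {"tx": 0, "ty": 0, "tz": 15, "rx": 0, "ry": 0, "rz": 0}
  ],
  "gripper": 0.71
}}

```text
time: 28.6
tool_pos: [628.1, -10.3, 163.8]
tcp_rot: [3.133, 0.003, 1.808]
contact_force: [1.7, -0.2, -0.2]
grip_width: 26.4
finger_force: 0.0
```

>>> {"name": "carry_out", "arguments": {
  "plan": [
    {"tx": -24, "ty": -13, "tz": 0, "rx": 0, "ry": 0, "rz": 0.142},
    {"tx": -24, "ty": -13, "tz": 0, "rx": 0, "ry": 0, "rz": 0.142},
    {"tx": -24, "ty": -13, "tz": 0, "rx": 0, "ry": 0, "rz": 0.142},
    {"tx": -24, "ty": -13, "tz": 0, "rx": 0, "ry": 0, "rz": 0.142},
    {"tx": -24, "ty": -13, "tz": 0, "rx": 0, "ry": 0, "rz": 0.142},
    {"tx": -24, "ty": -13, "tz": 0, "rx": 0, "ry": 0, "rz": 0.142},
    {"tx": -24, "ty": -13, "tz": 0, "rx": 0, "ry": 0, "rz": 0.142},
    {"tx": -25, "ty": -13.5, "tz": 0, "rx": 0, "ry": 0, "rz": 0.14},
    {"tx": 0, "ty": 0, "tz": 0, "rx": 0, "ry": 0, "rz": 0},
    {"tx": 0, "ty": 0, "tz": 0, "rx": 0, "ry": 0, "rz": 0}
  ],
  "gripper": 0.5
}}

```text
time: 29.6
tool_pos: [433.2, -114.9, 158.2]
tcp_rot: [-3.141, 0.002, 2.939]
contact_force: [-0.3, -0.8, 0.6]
grip_width: 46.2
finger_force: 0.0
```

>>> {"name": "carry_out", "arguments": {
  "plan": [
    {"tx": 0, "ty": 0, "tz": -40, "rx": 0, "ry": 0, "rz": 0},
    {"tx": 0, "ty": 0, "tz": -40, "rx": 0, "ry": 0, "rz": 0},
    {"tx": 0, "ty": 0, "tz": -35, "rx": 0, "ry": 0, "rz": 0},
    {"tx": 0, "ty": 0, "tz": -20, "rx": 0, "ry": 0, "rz": 0},
    {"tx": 0, "ty": 0, "tz": -10, "rx": 0, "ry": 0, "rz": 0},
    {"tx": 0, "ty": 0, "tz": -5, "rx": 0, "ry": 0, "rz": 0},
    {"tx": 0, "ty": 0, "tz": 0, "rx": 0, "ry": 0, "rz": 0},
    {"tx": 0, "ty": 0, "tz": 0, "rx": 0, "ry": 0, "rz": 0}
  ]
}}

```text
time: 30.4
tool_pos: [433.7, -114.8, 8.2]
tcp_rot: [-3.141, 0.002, 2.942]
contact_force: [1.6, 0.4, -0.5]
grip_width: 46.0
finger_force: 0.0
```

>>> {"name": "carry_out", "arguments": {
  "plan": [
    {"tx": 0, "ty": 0, "tz": -3, "rx": 0, "ry": 0, "rz": 0},
    {"tx": 0, "ty": 0, "tz": -2.5, "rx": 0, "ry": 0, "rz": 0},
    {"tx": 0, "ty": 0, "tz": 0, "rx": 0, "ry": 0, "rz": 0},
    {"tx": 0, "ty": 0, "tz": 0, "rx": 0, "ry": 0, "rz": 0}
  ]
}}

```text
time: 30.8
tool_pos: [432.8, -114.6, 1.9]
tcp_rot: [3.142, 0.0, 2.942]
contact_force: [-0.8, -0.4, -0.4]
grip_width: 46.0
finger_force: 0.0
```

>>> {"name": "carry_out", "arguments": {
  "plan": [
    {"tx": 0, "ty": 0, "tz": 0, "rx": 0, "ry": 0, "rz": 0},
    {"tx": 0, "ty": 0, "tz": 0, "rx": 0, "ry": 0, "rz": 0},
    {"tx": 0, "ty": 0, "tz": 0, "rx": 0, "ry": 0, "rz": 0},
    {"tx": 0, "ty": 0, "tz": 0, "rx": 0, "ry": 0, "rz": 0},
    {"tx": 0, "ty": 0, "tz": 0, "rx": 0, "ry": 0, "rz": 0},
    {"tx": 0, "ty": 0, "tz": 0, "rx": 0, "ry": 0, "rz": 0},
    {"tx": 0, "ty": 0, "tz": 0, "rx": 0, "ry": 0, "rz": 0}
  ],
  "gripper": 1
}}

```text
time: 31.5
tool_pos: [432.9, -114.6, 1.8]
tcp_rot: [3.142, 0.0, 2.942]
contact_force: [0.5, 0.3, 0.7]
grip_width: 19.7
finger_force: 29.9
```

>>> {"name": "carry_out", "arguments": {
  "plan": [
    {"tx": 0, "ty": 0, "tz": 20, "rx": 0, "ry": 0, "rz": 0},
    {"tx": 0, "ty": 0, "tz": 40, "rx": 0, "ry": 0, "rz": 0},
    {"tx": 0, "ty": 0, "tz": 45, "rx": 0, "ry": 0, "rz": 0},
    {"tx": 0, "ty": 0, "tz": 45, "rx": 0, "ry": 0, "rz": 0},
    {"tx": 0, "ty": 0, "tz": 20, "rx": 0, "ry": 0, "rz": 0}
  ]
}}

```text
time: 32.0
tool_pos: [434.1, -115.1, 175.6]
tcp_rot: [-3.14, 0.006, 2.942]
contact_force: [1.0, -0.5, -1.1]
grip_width: 19.4
finger_force: 29.9
```

>>> {"name": "carry_out", "arguments": {
  "plan": [
    {"tx": 20.7, "ty": 3.1, "tz": 0, "rx": 0, "ry": 0, "rz": -0.142},
    {"tx": 20.7, "ty": 3.1, "tz": 0, "rx": 0, "ry": 0, "rz": -0.142},
    {"tx": 20.7, "ty": 3.1, "tz": 0, "rx": 0, "ry": 0, "rz": -0.142},
    {"tx": 20.7, "ty": 3.1, "tz": 0, "rx": 0, "ry": 0, "rz": -0.142},
    {"tx": 20.7, "ty": 3.1, "tz": 0, "rx": 0, "ry": 0, "rz": -0.142},
    {"tx": 20.7, "ty": 3.1, "tz": 0, "rx": 0, "ry": 0, "rz": -0.142},
    {"tx": 20.7, "ty": 3.1, "tz": 0, "rx": 0, "ry": 0, "rz": -0.142},
    {"tx": 20.7, "ty": 3.3, "tz": 0, "rx": 0, "ry": 0, "rz": -0.14},
    {"tx": 0, "ty": 0, "tz": 0, "rx": 0, "ry": 0, "rz": 0},
    {"tx": 0, "ty": 0, "tz": 0, "rx": 0, "ry": 0, "rz": 0}
  ]
}}

```text
time: 33.0
tool_pos: [597.8, -89.4, 171.1]
tcp_rot: [-3.14, -0.001, 1.811]
contact_force: [0.2, -0.5, -0.7]
grip_width: 19.5
finger_force: 29.9
```

```bash
python3 -c "
from h import *
look('w7'); print(bot.get_obs()['grip_width'])"
```

```text
33.05 [597.5 -89.5 171.3] [-3.14e+00 -1.00e-03  1.81e+00] cam [580.5 -16.  328.2]
19.653042790000725
```

View pics/w7.png

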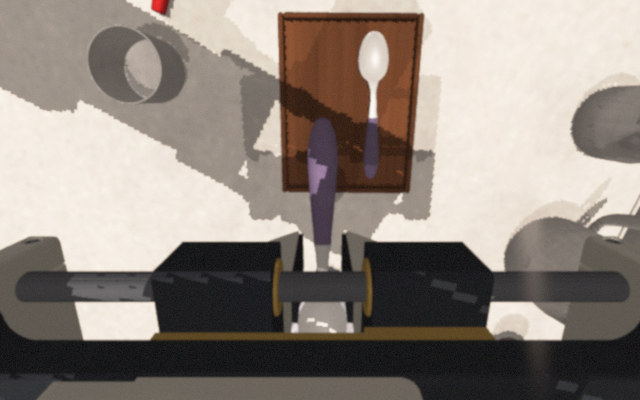

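Spoon A lies flat in the tray, with its bowl at (373,55) and handle end at (371,177). Spoon B is held straight with its handle tip at (323,118).

>>> {"name": "carry_out", "arguments": {
  "plan": [
    {"tx": -7.5, "ty": 33.5, "tz": 0, "rx": 0, "ry": 0, "rz": 0},
    {"tx": -7.5, "ty": 33.5, "tz": 0, "rx": 0, "ry": 0, "rz": 0},
    {"tx": 0, "ty": 0, "tz": -35, "rx": 0, "ry": 0, "rz": 0},
    {"tx": 0, "ty": 0, "tz": -45, "rx": 0, "ry": 0, "rz": 0},
    {"tx": 0, "ty": 0, "tz": -40, "rx": 0, "ry": 0, "rz": 0},
    {"tx": 0, "ty": 0, "tz": -20, "rx": 0, "ry": 0, "rz": 0},
    {"tx": 0, "ty": 0, "tz": -12, "rx": 0, "ry": 0, "rz": 0},
    {"tx": 0, "ty": 0, "tz": -7, "rx": 0, "ry": 0, "rz": 0},
    {"tx": 0, "ty": 0, "tz": -3, "rx": 0, "ry": 0, "rz": 0},
    {"tx": 0, "ty": 0, "tz": -1, "rx": 0, "ry": 0, "rz": 0},
    {"tx": 0, "ty": 0, "tz": 0, "rx": 0, "ry": 0, "rz": 0},
    {"tx": 0, "ty": 0, "tz": 0, "rx": 0, "ry": 0, "rz": 0}
  ]
}}

```text
time: 34.25
tool_pos: [584.0, -22.7, 9.7]
tcp_rot: [3.14, 0.001, 1.808]
contact_force: [-0.1, 0.3, 0.4]
grip_width: 19.7
finger_force: 29.9
```

>>> {"name": "carry_out", "arguments": {
  "plan": [
    {"tx": 0, "ty": 0, "tz": -1, "rx": 0, "ry": 0, "rz": 0},
    {"tx": 0, "ty": 0, "tz": -0.5, "rx": 0, "ry": 0, "rz": 0},
    {"tx": 0, "ty": 0, "tz": 0, "rx": 0, "ry": 0, "rz": 0},
    {"tx": 0, "ty": 0, "tz": 0, "rx": 0, "ry": 0, "rz": 0}
  ]
}}

```text
time: 34.65
tool_pos: [583.4, -22.6, 7.3]
tcp_rot: [3.142, 0.0, 1.808]
contact_force: [0.2, -0.3, -0.8]
grip_width: 19.8
finger_force: 29.9
```

Now I release, lift and back off toward the robot so the top camera can see all three homes.

>>> {"name": "carry_out", "arguments": {
  "plan": [
    {"tx": 0, "ty": 0, "tz": 0, "rx": 0, "ry": 0, "rz": 0},
    {"tx": 0, "ty": 0, "tz": 0, "rx": 0, "ry": 0, "rz": 0},
    {"tx": 0, "ty": 0, "tz": 0, "rx": 0, "ry": 0, "rz": 0},
    {"tx": 0, "ty": 0, "tz": 0, "rx": 0, "ry": 0, "rz": 0},
    {"tx": 0, "ty": 0, "tz": 10, "rx": 0, "ry": 0, "rz": 0},
    {"tx": 0, "ty": 0, "tz": 35, "rx": 0, "ry": 0, "rz": 0},
    {"tx": 0, "ty": 0, "tz": 45, "rx": 0, "ry": 0, "rz": 0},
    {"tx": 0, "ty": 0, "tz": 45, "rx": 0, "ry": 0, "rz": 0},
    {"tx": 0, "ty": 0, "tz": 45, "rx": 0, "ry": 0, "rz": 0}
  ],
  "gripper": 0.71
}}

```text
time: 35.55
tool_pos: [583.1, -22.5, 190.0]
tcp_rot: [3.141, 0.0, 1.808]
contact_force: [1.0, -1.1, 0.7]
grip_width: 26.7
finger_force: 0.0
```

>>> {"name": "carry_out", "arguments": {
  "plan": [
    {"tx": -35, "ty": 0, "tz": 10, "rx": 0, "ry": 0, "rz": 0},
    {"tx": -40, "ty": 0, "tz": 10, "rx": 0, "ry": 0, "rz": 0},
    {"tx": -40, "ty": 0, "tz": 10, "rx": 0, "ry": 0, "rz": 0},
    {"tx": -40, "ty": 0, "tz": 10, "rx": 0, "ry": 0, "rz": 0},
    {"tx": -30, "ty": 0, "tz": 0, "rx": 0, "ry": 0, "rz": 0},
    {"tx": -15, "ty": 0, "tz": 0, "rx": 0, "ry": 0, "rz": 0},
    {"tx": 0, "ty": 0, "tz": 0, "rx": 0, "ry": 0, "rz": 0},
    {"tx": 0, "ty": 0, "tz": 0, "rx": 0, "ry": 0, "rz": 0},
    {"tx": 0, "ty": 0, "tz": 0, "rx": 0, "ry": 0, "rz": 0}
  ]
}}

```text
time: 36.45
tool_pos: [384.4, -22.7, 227.6]
tcp_rot: [3.141, 0.0, 1.808]
contact_force: [0.8, 0.7, -0.9]
grip_width: 26.7
finger_force: 0.0
```

```bash
python3 -c "
from h import *
im=bot.capture('top')[:,:,::-1]
cv2.imwrite('pics/end.png',cv2.resize(im[120:265,160:480],None,fx=2.5,fy=2.5,interpolation=cv2.INTER_CUBIC))"
```

```text
(no output)
```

View pics/end.png

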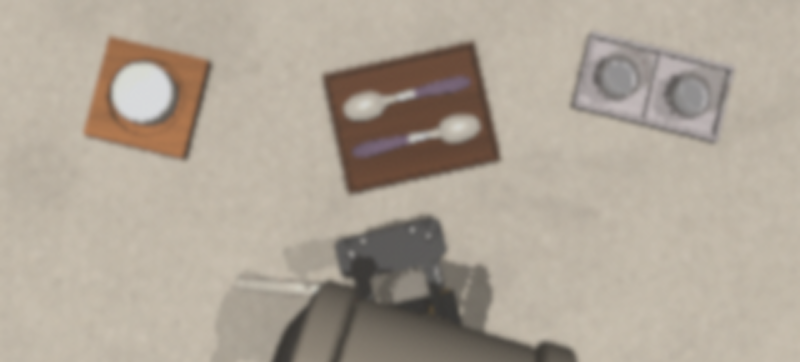

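The final top view shows the leveller seated in the well, both spoons flat along the tray, and one glass centred in each bay. I can hand it in.

```bash
python3 -c "
from plant import bot
print(bot.close_job())"
```

```text
the job is handed in; nothing more can be done
None
```

I sorted all five things into their homes and handed the job in after about 36 s of robot time; the closing top view shows them in place, but the hand-in returned no verdict and the arm hid the dosing cup and pen in that view (neither was handled).

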